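# Fetch the salt pot from behind the canisters

### The arm

A 7-joint arm with a two-finger parallel gripper is mounted at the origin on the work surface. World frame = base frame: x ahead of the robot, y to its left, z up, the work surface at z = 0. Lengths are in m, angles in rad, forces in N, time in s.
With the tool pointing down it reaches from about 0.4 to 0.85 m from the base axis. Payload 4.5 kg.
Tool frame: the origin (TCP) lies at the very end of the fingers, on their centre line; the grasp point (between the pads) lies 19 mm behind it (r.pinch_z is the distance from the TCP to the grasp point, in m); z points along the fingers, y is the line along which they close (so a half turn about z gives the same grasp; the last joint's range is limited). The gripper opens to 88 mm and grips with 3 to 60 N. Pads are 18 mm wide; open, the fingers measure 123 mm over their backs; the gripper's body (75 mm by 187 mm) begins 45 mm behind the grasp point.
Start: joints at [0.034, 0.689, -0.195, 1.565, 0.157, 0.902, -0.215], TCP at [0.625, 0, 0.239] pointing down, gripper open.
Joint ranges: [-3.01, 3.01], [-0.46, 2.08], [-1.47, 1.51], [0.13, 2.56], [-1, 4.14], [0.04, 2.09], [-2.66, 2.66]. Speed limits (rad/s): [2.57, 2.57, 3.14, 3.14, 3.14, 3.14, 3.14].

### API

Orientations are given as a unit quaternion [x, y, z, w].
In Python, from cell import r, cams, models gives the robot as it stands. Calls block until the motion is done:
- r.move_to(position, orientation): joint-space move of the TCP to a pose.
- r.move_l(position, attitude=None, max_speed=0.15): straight line of the TCP; attitude=None keeps the orientation; max_speed is the mean speed in m/s.
- r.move_j(angles): joint-space move.
- r.gripper_open() and r.close(): open the fingers fully, or close them until they stop; the grip force is fixed at half the most.
- r.wait(seconds).
- r.inverse_kinematics(position, orientation): joint angles nearest the present ones, or None.
- cams.get_image(name): name is "scene" or "side" or "wrist"; returns a dict with "color" (420x560x3 uint8, red, green, blue), "depth" (420x560 float32, m along the optical axis (not along the pixel's ray), 0 where there is no reading), "mtx" (3x3 intrinsics, pixels), "R" (3x3) and "t" (3): a world point X has camera coordinates R X + t; the wrist camera has in their place "mount" (4x4, takes a point from camera to tool coordinates, whose origin is the TCP and whose axes are the flange's). Camera axes: x right, y down, z forward; pixel columns grow to the right and rows downward; lengths in m; the calibration is good to about 2 mm. A picture is of the moment at which its call begins: read the wrist's pose just before it.
A pose or a line that the arm cannot do raises r.Unreachable and nothing moves.
- r.job_done(): hands the job in; it is judged then, once.
Trained networks look in a picture, given as the dict that the camera call returned (one of the last four; its "shot" number tells which), for a name from the list of things; names that differ only in an ending like _2 or _b are one class to them, and where a whole thing is asked for, a point or a joint stands for the part that bears it (a point fixed in the world has none). Each returns a list of dicts, best first, with "conf" (0 to 1); they miss things now and then, are a little off and sometimes report something else, mostly with a low value. They report only what shows in the picture. A call takes as long as a camera call.
- models.look_for(query, picture): "extent" ([centre column, centre row, width, height] in pixels, round what is visible of it).
- models.tip_of(query, picture): "uv" ([column, row] in pixels: a listed point, or the origin of a listed thing).
Readings, each from a call of its own:
- r.get_t(): time.
- r.get_joint_pos(): joint angles.
- r.get_joint_vel(): joint speeds.
- r.get_tau(): joint torques, N m.
- r.get_tcp_pos(): TCP position.
- r.get_eef_rot(): TCP orientation.
- r.get_ft_force(): force on the tool from outside, world axes, zero at the start.
- r.get_wrist_torque(): the same for the moment, N m.
- r.get_grip_width(): finger opening in m.
- r.get_gripper_force(): force on a finger pad.
Only numpy, scipy, OpenCV 4.12 (cv2) and the standard library are available. Lean on these libraries where they do the work, as an engineer would, in place of code of your own. Each camera call takes 0.05 s, during which the arm holds its last target. There are 200 camera calls.

### The job

Clear the three tall containers (shaker, square tub, screw-cap jar) off the steel stand and stand all three on the small baking sheet; then take the low salt pot from the back of the stand and set it gently in the middle of the scale's steel pan; then put the three tall containers back on the stand, each on the very spot where it stood at the start. Everything ends upright; knock nothing over and leave the timer, cup and pastry ring alone.

Things in the scene. Friction and masses are not known exactly. Their poses are not given: they have to be found in the camera images.
- pot_mid (a point): Low round salt pot of white ceramic with a flat wooden lid, diameter 56 mm, 46 mm tall, about 0.35 kg; origin half-way up on its axis, z up along the axis. It stands at the back of the stand, crowded by the three tall containers (one to its left, one to its right, one 5 mm or so in front of it), so it can be grasped only once they are gone.
- shaker_mid (a point): Round steel shaker with a domed top, diameter 54 mm, 100 mm tall, about 0.28 kg; straight-sided up to 88 mm; origin half-way up on its axis, z up along the axis.
- tub_mid (a point): Square white plastic tub with a white lid, 50 x 50 mm, 100 mm tall, about 0.3 kg; sides square to its x and y axes; origin half-way up on its axis, z up along the axis.
- jar_mid (a point): Round amber glass jar with a narrower black screw cap (cap diameter 38 mm, top 14 mm), body diameter 54 mm, straight-sided up to 80 mm, 100 mm tall in all, about 0.3 kg; origin half-way up on its axis, z up along the axis.
- rack: Fixed steel stand on which pot and containers stand: a plate 152 mm (x) by 210 mm (y), 4 mm thick, from x = -60 to +92 mm of its origin, y centred; origin at the bench top. Open at the front (-x); rim at the back (+x) 20 mm high above the bench, rims at both sides 12 mm, all 3 mm thick. Containers stand near (-15, 0), (50, 66) and (50, -66) mm in its frame, which one where changes; the pot near (45, 0) mm.
- tray: Fixed small aluminium baking sheet, the side area: 280 mm (x) by 130 mm (y), rim 12 mm high, walls and floor 3 mm thick; origin under its centre at the bench top.
- scale: Fixed white bench scale, 210 x 160 mm, with a square steel pan of 146 mm; origin at the bench top. The pan's centre lies 10 mm along +x from the origin, its top 42 mm above the bench; the display lies on the -x side.
- timer_mid (a point): Bystander, leave alone: white kitchen timer, 30 x 64 mm, 50 mm tall; point at its centre.
- cup_mid (a point): Bystander, leave alone: small blue ceramic cup, 68 mm across, 55 mm tall; point on its axis, half-way up.
- ring_mid (a point): Bystander, leave alone: open steel pastry ring, 72 mm across, 30 mm tall; point on its axis, half-way up.

How it is judged:
By the outcome, as a careful person would: the job done as asked, in the order asked, and still so for the second after the job is handed in, with the robot touching nothing.
It also fails if it takes over 131 s, if anything falls off the work surface, if the arm or the gripper's body presses on something with over 40 N, if the wrist force passes 120 N, or if a joint passes its speed limit or range.

## Working session

There is one attempt and no reset: what is moved stays moved. The work goes in short steps, each a Python script; the robot and the scene stay as the last script left them, time stands still between calls to the robot, and variables do not carry over. Pictures are saved under pics/ and viewed, at most 14 in all, crops included, and the job is handed in when it is done.

```bash
ls; mkdir -p pics; cat > h.py <<'E'
from cell import r,cams,models
import numpy as np,cv2
def save(im,n): cv2.imwrite(f'pics/{n}.png',im['color'][:,:,::-1])
def cloud(im):
    d=im['depth'];v,u=np.indices(d.shape);K=im['mtx']
    c=np.stack([(u-K[0,2])/K[0,0]*d,(v-K[1,2])/K[1,1]*d,d],-1)
    return (c-im['t'])@im['R']   # world, HxWx3
def at_z(im,uv,z):
    K=im['mtx'];ray=im['R'].T@np.linalg.inv(K)@np.array([uv[0],uv[1],1.]);o=-im['R'].T@im['t']
    return o+ray*(z-o[2])/ray[2]
E
python3 - <<'E'
from h import *
np.set_printoptions(precision=4,suppress=True)
hz=dict(pot_mid=.027,shaker_mid=.054,tub_mid=.054,jar_mid=.054,rack=0,tray=0,scale=0,timer_mid=.025,cup_mid=.0275,ring_mid=.015)
for n in ('scene','side'):
    im=cams.get_image(n);save(im,n);np.savez(f'{n}.npz',**{k:im[k] for k in('color','depth','mtx','R','t')})
    print(n,-im['R'].T@im['t'])
    for q,z in hz.items():
        for d in models.tip_of(q,im)[:2]: print(q,round(d['conf'],2),np.round(d['uv']),at_z(im,d['uv'],z))
print(r.get_eef_rot(),r.get_t())
E
```

```text
pics
scene [0.9713 0.5724 0.8342]
pot_mid 0.94 [260. 226.] [ 0.5926 -0.0234  0.027 ]
shaker_mid 0.77 [277. 203.] [ 0.5242 -0.0434  0.054 ]
tub_mid 0.84 [276. 230.] [0.5803 0.0308 0.054 ]
jar_mid 0.85 [235. 203.] [ 0.6153 -0.106   0.054 ]
rack 0.74 [269. 218.] [ 0.5427 -0.0525  0.    ]
tray 0.6 [234. 158.] [ 0.4905 -0.3227  0.    ]
scale 0.79 [386. 304.] [0.4748 0.3164 0.    ]
cup_mid 0.56 [176. 191.] [ 0.7124 -0.2587  0.0275]
ring_mid 0.69 [285. 339.] [0.7186 0.2598 0.015 ]
side [ 0.3306 -0.8016  0.6316]
pot_mid 0.66 [293. 238.] [ 0.579  -0.0392  0.027 ]
shaker_mid 0.75 [271. 237.] [ 0.5194 -0.052   0.054 ]
tub_mid 0.7 [283. 214.] [0.5765 0.0358 0.054 ]
jar_mid 0.7 [312. 242.] [ 0.6075 -0.0978  0.054 ]
rack 0.96 [279. 250.] [ 0.5416 -0.0398  0.    ]
tray 0.81 [293. 344.] [ 0.489  -0.3248  0.    ]
scale 0.61 [230. 189.] [0.4781 0.3052 0.    ]
timer_mid 0.79 [202. 254.] [ 0.3528 -0.0297  0.025 ]
timer_mid 0.66 [282. 214.] [0.586  0.0782 0.025 ]
cup_mid 0.9 [385. 284.] [ 0.7183 -0.2543  0.0275]
cup_mid 0.32 [271. 237.] [ 0.5288 -0.0196  0.0275]
ring_mid 0.58 [307. 182.] [0.7174 0.2444 0.015 ]
[0.7071 0.7071 0.     0.0001] 1.1
```

View images.

View pics/scene.png

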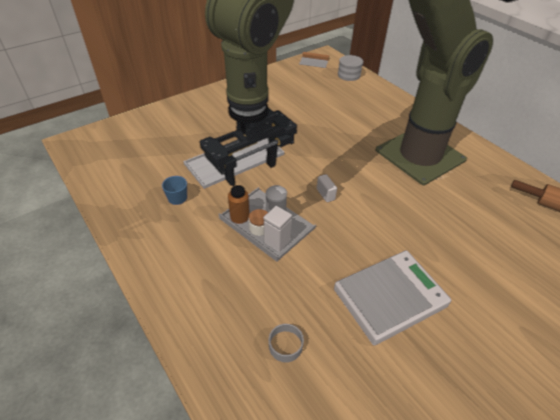

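View pics/side.png

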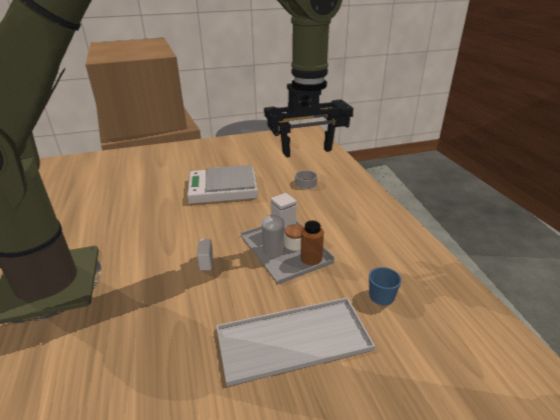

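```bash
cat >> h.py <<'E'
from scipy.spatial.transform import Rotation as Ro
def wrist():
    p=np.array(r.get_tcp_pos());q=r.get_eef_rot();im=dict(cams.get_image('wrist'))
    T=np.eye(4);T[:3,:3]=Ro.from_quat(q).as_matrix();T[:3,3]=p
    W=np.linalg.inv(T@np.array(im['mount']));im['R']=W[:3,:3];im['t']=W[:3,3];return im
def quat(a):
    "tool down, fingers closing along world direction at angle a"
    y=np.array([np.cos(a),np.sin(a),0]);z=np.array([0,0,-1.]);return Ro.from_matrix(np.c_[np.cross(y,z),y,z]).as_quat()
E
python3 - <<'E'
from h import *
np.set_printoptions(precision=4,suppress=True)
q=r.get_eef_rot()
hz=dict(pot_mid=.027,shaker_mid=.054,tub_mid=.054,jar_mid=.054,rack=0,tray=0,scale=0)
for n,p in (('w_tray',(.50,-.28,.36)),('w_rack',(.53,-.03,.36))):
    try:r.move_to(p,q)
    except r.Unreachable: print('unreach',p);continue
    im=wrist();save(im,n);np.savez(f'{n}.npz',**{k:im[k] for k in('color','depth','mtx','R','t','mount')})
    print(n,-im['R'].T@im['t'],im['R'][2],r.get_t())
    for k,z in hz.items():
        for d in models.tip_of(k,im)[:1]: print(k,round(d['conf'],2),np.round(d['uv']),at_z(im,d['uv'],z))
E
```

```text
w_tray [ 0.5011 -0.2014  0.5055] [ 0.0015 -0.2944 -0.9557] 2.4
tray 0.97 [274. 182.] [ 0.4939 -0.3166  0.    ]
w_rack [0.5307 0.0452 0.5057] [ 0.     -0.2973 -0.9548] 3.7917
pot_mid 0.73 [323. 156.] [ 0.5861 -0.0323  0.027 ]
shaker_mid 0.65 [277. 170.] [ 0.527  -0.0453  0.054 ]
jar_mid 0.76 [347. 212.] [ 0.6159 -0.0983  0.054 ]
rack 0.72 [289. 162.] [ 0.5439 -0.0446  0.    ]
tray 0.7 [254. 332.] [ 0.4906 -0.3132  0.    ]
```

View pics/w_rack.png

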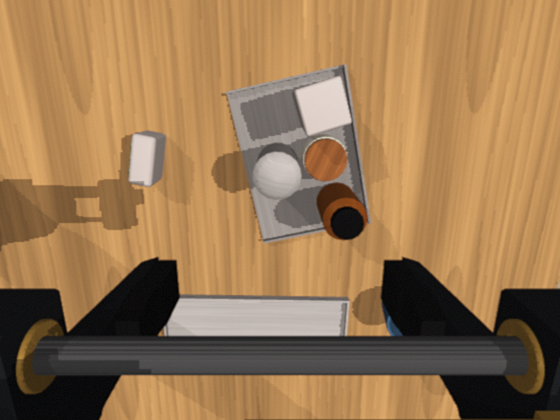

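```bash
cat > an.py <<'E'
import numpy as np,cv2
from h import cloud
for n in('scene','side','w_rack','w_tray'):
    im=dict(np.load(n+'.npz'));P=cloud(im);ok=im['depth']>0;C=im['color'].astype(int)
    roi=ok&(abs(P[...,0]-.57)<.1)&(abs(P[...,1]+.04)<.12)
    print(n)
    for lo,hi in((.092,.112),(.07,.083),(.042,.058)):
        m=(roi&(P[...,2]>lo)&(P[...,2]<hi)).astype(np.uint8)
        k,l=cv2.connectedComponents(m)
        for i in range(1,k):
            s=P[l==i]
            if len(s)<25: continue
            (c,wh,a)=cv2.minAreaRect(s[:,:2].astype(np.float32));print(lo,len(s),np.round(s.mean(0),4),'z',np.round(np.percentile(s[:,2],[50,98]),4),'rect',np.round(c,4),np.round(wh,4),round(a,1),C[l==i].mean(0).round())
    # tray rim + scale pan
    m=ok&(abs(P[...,0]-.49)<.17)&(abs(P[...,1]+.32)<.1)&(P[...,2]>.006)&(P[...,2]<.02);s=P[m]
    if len(s)>50:print('tray',len(s),cv2.minAreaRect(s[:,:2].astype(np.float32)))
    m=ok&(abs(P[...,0]-.48)<.17)&(abs(P[...,1]-.31)<.15)&(P[...,2]>.036)&(P[...,2]<.05);s=P[m]
    if len(s)>50:print('pan',len(s),np.median(s[:,2]),cv2.minAreaRect(s[:,:2].astype(np.float32)))
E
python3 an.py
```

```text
scene
0.092 170 [ 0.6098 -0.0937  0.1034] z [0.1045 0.1079] rect [ 0.6086 -0.0955] [0.0376 0.0354] 56.5 [43. 36. 32.]
0.092 264 [ 0.5316 -0.0382  0.0998] z [0.1007 0.1057] rect [ 0.5295 -0.0418] [0.0473 0.053 ] 41.3 [135. 129. 126.]
0.092 391 [0.5786 0.035  0.104 ] z [0.1049 0.1076] rect [0.5764 0.0319] [0.0515 0.0515] 17.2 [182. 172. 168.]
0.07 73 [ 0.6186 -0.0799  0.076 ] z [0.075  0.0819] rect [ 0.619  -0.0844] [0.0226 0.0519] 49.9 [99. 64. 38.]
0.07 74 [ 0.539  -0.0275  0.0764] z [0.0763 0.0825] rect [ 0.5381 -0.031 ] [0.0219 0.0516] 49.8 [96. 91. 89.]
0.07 99 [0.5867 0.046  0.0769] z [0.0771 0.0828] rect [0.5853 0.0457] [0.0339 0.0656] 58.3 [140. 132. 129.]
0.042 86 [ 0.6174 -0.0796  0.0499] z [0.05   0.0579] rect [ 0.6161 -0.0835] [0.0243 0.0524] 59.7 [95. 62. 38.]
0.042 241 [ 0.592  -0.0336  0.0505] z [0.051  0.0542] rect [ 0.5906 -0.0366] [0.0568 0.0423] 42.0 [140. 100.  72.]
0.042 109 [0.5866 0.0464 0.0502] z [0.0505 0.0577] rect [0.5821 0.0485] [0.037 0.066] 66.1 [139. 132. 129.]
tray 478 ((0.47773250937461853, -0.3299400806427002), (0.1712079793214798, 0.3109763562679291),
[... 2195 characters left out ...]
4 [83. 78. 75.]
0.042 137 [ 0.5973 -0.0778  0.0501] z [0.0499 0.0576] rect [ 0.5979 -0.0824] [0.0508 0.0183] 31.3 [69. 37. 16.]
tray 778 ((0.49264079332351685, -0.2774629592895508), (0.2815631031990051, 0.06899672001600266), 0.7542597055435181)
w_tray
0.092 77 [ 0.6051 -0.1156  0.0994] z [0.1004 0.1046] rect [ 0.605  -0.1157] [0.003 0.018] 83.2 [18. 12.  9.]
0.07 126 [ 0.5961 -0.1197  0.0764] z [0.0765 0.0826] rect [ 0.5997 -0.1192] [0.0092 0.0389] 70.3 [49. 28. 12.]
0.042 144 [ 0.5938 -0.1178  0.0502] z [0.0498 0.0575] rect [ 0.5963 -0.1173] [0.0094 0.0408] 60.7 [48. 27. 12.]
tray 1902 ((0.49178531765937805, -0.3130432963371277), (0.13062603771686554, 0.2805991768836975), 88.84815216064453)
```

```bash
python3 - <<'E'
from h import *
np.set_printoptions(precision=4,suppress=True)
for n,p,a in (('w_scale',(.47,.34,.36),0),('w_a',(.60,-.035,.36),np.pi/2),('w_b',(.54,-.035,.36),-np.pi/2)):
    try:r.move_to(p,quat(a))
    except r.Unreachable: print('unreach',n);continue
    im=wrist();save(im,n);np.savez(f'{n}.npz',**{k:im[k] for k in('color','depth','mtx','R','t','mount')})
    print(n,-im['R'].T@im['t'],r.get_t(),r.get_joint_pos())
E
sed -i "s/'scene','side','w_rack','w_tray'/'w_scale','w_a','w_b'/" an.py; python3 an.py
```

```text
w_scale [0.4717 0.4154 0.5057] 5.5917 [-0.5143  0.5133 -0.318   1.5269  0.1721  1.1292 -0.871 ]
w_a [ 0.5239 -0.0338  0.506 ] 7.4333 [ 0.3625  0.6032 -0.6997  1.4518  0.3975  1.2309  1.1893]
w_b [ 0.617  -0.0343  0.5058] 9.8 [-0.0901  0.4414  0.1094  1.6531 -0.0539  1.0501 -1.5346]
w_scale
0.092 1278 [0.574  0.036  0.1032] z [0.1038 0.1055] rect [0.5753 0.0324] [0.0499 0.0511] 17.0 [196. 182. 175.]
0.07 240 [ 0.5247 -0.0214  0.0765] z [0.0766 0.0828] rect [ 0.5255 -0.0255] [0.0513 0.0213] 3.9 [77. 72. 70.]
0.042 275 [ 0.5245 -0.0226  0.0502] z [0.0504 0.0577] rect [ 0.5258 -0.0272] [0.053  0.0235] 3.7 [79. 74. 71.]
0.042 149 [ 0.5849 -0.0479  0.0499] z [0.0501 0.0517] rect [ 0.5813 -0.0465] [0.0254 0.0522] 70.2 [147.  94.  60.]
pan 13229 0.041838554099285816 ((0.45797187089920044, 0.3129497766494751), (0.1457793265581131, 0.19591908156871796), 81.74893951416016)
w_a
0.092 2126 [ 0.5264 -0.0441  0.0989] z [0.0999 0.1036] rect [ 0.5269 -0.0442] [0.0531 0.0541] 42.5 [185. 176. 171.]
0.092 2218 [0.5746 0.0304 0.1036] z [0.1038 0.1056] rect [0.5757 0.031 ] [0.0501 0.0502] 16.8 [217. 204. 
[... 1477 characters left out ...]
89.]
0.042 25 [ 0.616  -0.0733  0.0496] z [0.0493 0.0577] rect [ 0.6167 -0.0741] [0.0035 0.0253] 69.0 [71. 38. 16.]
0.042 1561 [ 0.5875 -0.0334  0.0498] z [0.0498 0.0516] rect [ 0.5873 -0.0333] [0.0518 0.0519] 74.0 [158.  97.  54.]
0.042 56 [0.5844 0.0082 0.0507] z [0.0502 0.0576] rect [0.5838 0.0082] [0.0456 0.0011] 17.7 [85. 78. 75.]
0.042 62 [ 0.5506 -0.0418  0.0499] z [0.0501 0.0575] rect [ 0.5482 -0.0436] [0.0443 0.0118] 89.7 [91. 86. 83.]
tray 2358 ((0.4923071563243866, -0.31259873509407043), (0.13287758827209473, 0.2804407477378845), 88.84630584716797)
pan 7790 0.04162617559894779 ((0.4567418694496155, 0.2857394516468048), (0.09745392203330994, 0.19414491951465607), 79.46562194824219)
```

View pics/w_scale.png

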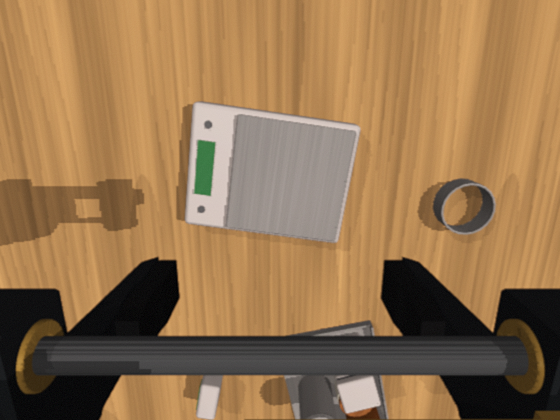

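```bash
cat >> h.py <<'E'
D=np.pi/180
TR=np.array([.4921,-.3130]);TA=-1.16*D
def tr(dx): return TR+dx*np.array([np.cos(TA),np.sin(TA)])
H=.20
def go(xy,a,z=H):
    r.move_l([*xy,z],quat(a),.22)
def pick(xy,a,z):
    go(xy,a);r.move_l([*xy,z+.02],None,.15);r.move_l([*xy,z],None,.06);r.close()
    w=r.get_grip_width();r.move_l([*xy,z+.015],None,.06);r.move_l([*xy,H],None,.15)
    print('pick w %.4f after lift %.4f F %.1f'%(w,r.get_grip_width(),r.get_gripper_force()),'ft',np.round(r.get_ft_force(),1),'t',r.get_t())
def place(xy,a,z):
    go(xy,a);f0=np.array(r.get_ft_force());r.move_l([*xy,z+.02],None,.15);r.move_l([*xy,z],None,.04)
    print('place ft',np.round(np.array(r.get_ft_force())-f0,1),'tcp',np.round(r.get_tcp_pos(),4))
    r.gripper_open();r.move_l([*xy,z+.06],None,.12);r.move_l([*xy,H],None,.2);print('t',r.get_t())
SH=((.5272,-.0438),103.7*D,.047);TU=((.5758,.0312),16.8*D,.047);JA=((.6073,-.0977),13.7*D,.047)
TS=((tr(-85)if 0 else tr(-.085)),90*D+TA,.0465);TT=(tr(0),90*D+TA,.0465);TJ=(tr(.085),90*D+TA,.0465)
E
python3 - <<'E'
from h import *
im=dict(np.load('w_scale.npz'));print([at_z(im,p,.042).round(4) for p in((236,114),(358,128),(337,242),(225,227))])
r.move_to([*SH[0],H],quat(SH[1]));print(r.get_joint_pos())
pick(*SH);place(*TS)
im=wrist();save(im,'s1')
E
```

```text
[array([0.4197, 0.3913, 0.042 ]), array([0.567 , 0.3745, 0.042 ]), array([0.5479, 0.2258, 0.042 ]), array([0.3999, 0.2474, 0.042 ])]
[ 0.65401531  0.91766326 -1.25490008  1.86918799  0.978269    1.1438518
  0.83419675]
pick w 0.0536 after lift 0.0536 F 30.0 ft [ 1.1  0.5 -2. ] t 15.6833
place ft [-0.1 -0.7  0.2] tcp [ 0.4071 -0.3112  0.0462]
t 20.7917
```

View pics/s1.png

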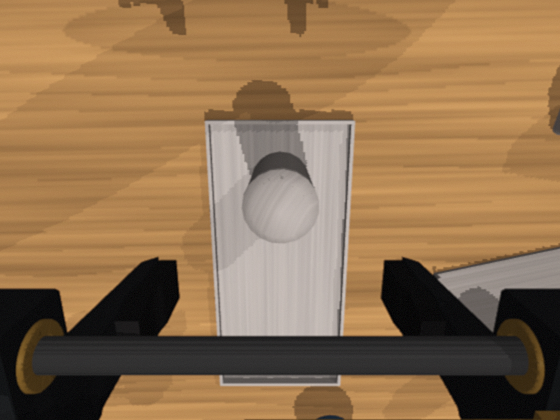

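```bash
python3 - <<'E'
from h import *
pick(*TU);place(*TT);pick(*JA);place(*TJ)
r.move_l([.56,-.10,.36],quat(75*D),.3)
im=wrist();save(im,'s2');print(r.get_t())
np.savez('w_a.npz',**{k:im[k] for k in('color','depth','mtx','R','t')})
P=cloud(im)
m=(im['depth']>0)&(P[...,1]<-.2)&(P[...,2]>.085);k,l=cv2.connectedComponents(m.astype(np.uint8))
for i in range(1,k):
    s=P[l==i]
    if len(s)>50 and s[:,2].max()<.12:print(len(s),s.mean(0).round(4),[np.round(x,4) for x in cv2.minAreaRect(s[:,:2].astype(np.float32))])
E
sed -i "s/'w_scale','w_a','w_b'/'w_a',/" an.py; python3 an.py
```

```text
pick w 0.0493 after lift 0.0495 F 30.0 ft [-0.2 -0.5 -2.2] t 26.3667
place ft [0.1 0.  0.4] tcp [ 0.492  -0.3129  0.0462]
t 31.7917
pick w 0.0531 after lift 0.0535 F 30.0 ft [-0.3 -0.5 -3.9] t 36.8583
place ft [-0.5  0.2  0.2] tcp [ 0.577  -0.3148  0.0462]
t 41.9417
43.0333
2413 [ 0.408  -0.3062  0.0972] [array([ 0.4068, -0.3106]), array([0.0548, 0.0543]), np.float64(18.3229)]
2426 [ 0.492  -0.3085  0.1014] [array([ 0.4925, -0.312 ]), array([0.0514, 0.0499]), np.float64(88.8268)]
1338 [ 0.5756 -0.3094  0.0975] [array([ 0.576 , -0.3118]), array([0.0493, 0.0434]), np.float64(32.9508)]
w_a
0.042 1446 [ 0.5855 -0.0344  0.0497] z [0.0498 0.0516] rect [ 0.5861 -0.0343] [0.0517 0.0518] 44.4 [166. 101.  57.]
tray 2505 ((0.49210497736930847, -0.31324076652526855), (0.13155801594257355, 0.28071853518486023), 88.8941421508789)
pan 625 0.041204332589724744 ((0.5070713758468628, 0.23514840006828308), (0.01118570938706398, 0.07609735429286957), 83.13371276855469)
```

View pics/s2.png

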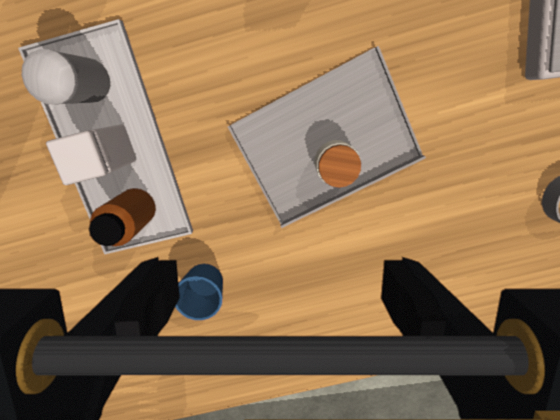

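```bash
python3 - <<'E'
from h import *
pick((.5867,-.0338),103.7*D,.012)
place((.4836,.3097),82*D,.0502)
r.move_l([.46,.32,.36],quat(40*D),.3)
im=wrist();save(im,'s3');P=cloud(im)
m=(im['depth']>0)&(P[...,1]>.2)&(abs(P[...,2]-.088)<.006);k,l=cv2.connectedComponents(m.astype(np.uint8))
for i in range(1,k):
    s=P[l==i]
    if len(s)>50:print(len(s),s.mean(0).round(4),[np.round(x,4) for x in cv2.minAreaRect(s[:,:2].astype(np.float32))])
print(r.get_t(),r.get_ft_force())
E
```

```text
pick w 0.0553 after lift 0.0550 F 30.0 ft [-0.2  0.4 -1.9] t 48.0333
place ft [-0.2 -1.8  3.6] tcp [0.4835 0.3092 0.0501]
t 53.375
1629 [0.4825 0.3104 0.0878] [array([0.4831, 0.3101]), array([0.0517, 0.0516]), np.float64(41.5768)]
54.3083 [-0.17346659 -0.68302764 -0.32698094]
```

View pics/s3.png

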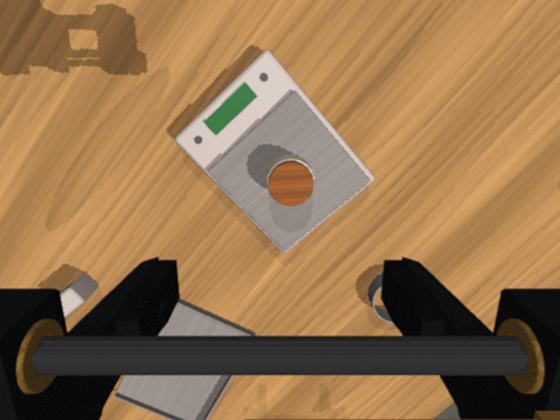

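```bash
python3 - <<'E'
from h import *
for t,s in((TJ,JA),(TT,TU),(TS,SH)):
    pick(*t);place(s[0],s[1],.0473)
r.move_to((.60,-.035,.36),quat(np.pi/2));im=wrist();save(im,'s4')
np.savez('w_a.npz',**{k:im[k] for k in('color','depth','mtx','R','t')});print(r.get_t())
E
python3 an.py
```

```text
pick w 0.0534 after lift 0.0532 F 30.0 ft [ 0.1  0.3 -3.1] t 61.1083
place ft [-2.4 -0.6  8.6] tcp [ 0.6069 -0.098   0.0475]
t 66.1833
pick w 0.0499 after lift 0.0497 F 30.0 ft [ 0.6 -0.7 -2.5] t 71.3
place ft [-0.7 -2.   8.4] tcp [0.5755 0.0309 0.0475]
t 76.7167
pick w 0.0539 after lift 0.0537 F 30.0 ft [-0.5 -0.2 -1.6] t 82.2167
place ft [-2.1 -1.9  8. ] tcp [ 0.5269 -0.0441  0.0476]
t 87.3167
88.1
w_a
0.092 2133 [ 0.5261 -0.0442  0.099 ] z [0.0999 0.1035] rect [ 0.5267 -0.0444] [0.0528 0.0534] 89.8 [184. 175. 170.]
0.092 2233 [0.5747 0.0303 0.1036] z [0.1038 0.1055] rect [0.5758 0.0311] [0.0502 0.0502] 17.0 [216. 203. 196.]
0.092 971 [ 0.6061 -0.0975  0.1035] z [0.1038 0.1056] rect [ 0.607  -0.0981] [0.0371 0.0368] 45.3 [22. 19. 18.]
0.07 59 [0.5529 0.0216 0.0759] z [0.0751 0.0819] rect [0.5529 0.0226] [0.0056 0.0481] 23.0 [102.  94.  90.]
0.07 82 [ 0.5895 -0.0841  0.0766] z [0.0772 0.0829] rect [ 0.5923 -0.0847] [0.0453 0.0128] 47.8 [74. 39. 16.]
0.042 58 [0.5529 0.0215 0.0494] z [0.0496 0.0573] rect [0.5529 0.0233] [0.0046 0.049 ] 21.0 [102.  94.  90.]
0.042 84 [ 0.5885 -0.0855  0.0495] z [0.0498 0.0571] rect [ 0.5911 -0.0872] [0.047  0.0142] 55.5 [66. 36. 16.]
tray 1865 ((0.5238503813743591, -0.3140166997909546), (0.13199086487293243, 0.2173539698123932), 88.86627960205078)
pan 5311 0.04168728675088889 ((0.48733970522880554, 0.27122119069099426), (0.07619157433509827, 0.1257011443376541), 81.89876556396484)
```

View pics/s4.png

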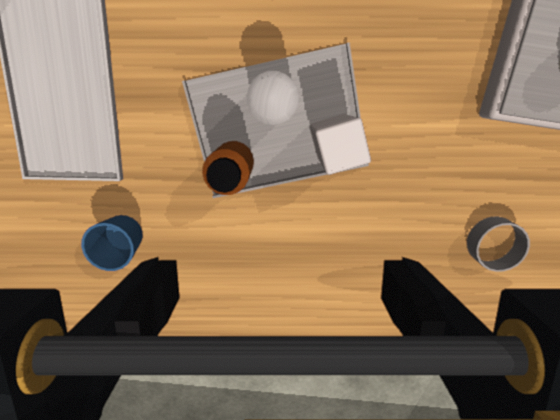

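All three are upright and within 0.3 mm of where they stood in the same view at the start: shaker (273,98), jar (225,173), tub (343,146). The cup and ring look untouched.

```bash
python3 -c "
from cell import r
print(r.job_done(),r.get_t())"
```

```text
the job is handed in; nothing more can be done
the job is handed in; nothing more can be done
```

The job is handed in: the salt pot stands in the middle of the scale pan, and the shaker, tub and jar are back upright on their starting spots, measured within about 0.3 mm. It took about 88 s of the 131 s allowed.

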